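# Gauge the pad gap of a brake caliper

## Robot

A 6-joint arm with a two-finger parallel gripper is mounted at the origin on a cart in front of the work surface, level with it; the furniture and walls round the work are solid. World frame = base frame: x ahead of the robot, y to its left, z up, the work surface at z = 0. Lengths are in m, angles in rad, forces in N, time in s.
With the tool pointing down it reaches from about 0.2 to 0.875 m from the base axis. Payload 3.4 kg.
Tool frame: the origin (TCP) lies at the very end of the fingers, on their centre line; the grasp point (between the pads) lies 19 mm behind it; z points along the fingers, y is the direction in which the jaws open and shut (so a half turn about z gives the same grasp; the last joint's range is limited). The gripper opens to 94 mm and grips with 3 to 60 N. Pads are 16 mm wide; open, the fingers measure 119 mm over their backs; the gripper's body (75 mm by 177 mm) begins 78 mm behind the grasp point.
Start: joints at [-0.121, 0.276, 1.505, -0, 1.361, -0.121], TCP at [0.575, -0, 0.205] pointing down, gripper open.
Joint ranges: [-2.89, 2.89], [-0.75, 2.08], [0.22, 2.7], [-1.18, 4.32], [0.11, 2.71], [-2.7, 2.7]. Speed limits (rad/s): [2.57, 2.57, 3.14, 3.14, 3.14, 3.14].

## Interface

Orientations are given as a rotation vector (axis times angle).
In Python, from workcell import manip, imaging, workorder gives the robot as it stands. The module is installed in compiled form; this text tells all that it offers.
- The arm moves only by the tool servo_tool, never from a script. Its argument "steps" is a list of rows, each an object with "travel": the shift along the tool's x, y, z in mm, a list of three; "roll": the turn about the tool's z in rad; "jaw": the closure in counts, from 0 (fully open) to 255 (shut). A call has 1 to 20 rows; each row is the pose to reach, as a shift and turn from the pose commanded when the call began, along the tool's axes at that moment; what a row does not reach only later rows make up. A row lasts 1/10 s, in which the tool goes at most 50 mm and 8.59 degrees, less where a joint would pass 70% of its speed; a pose out of reach is approached as far as the arm can. A call with a gripper value outside its range is refused whole. The fingers move at their own pace and stop on an object; "force" is the grip in N (left out, the last holds). Time passes only in rows, so rows that repeat a pose let the fingers close. It gives the time, the measured TCP pose, the force and the opening at its end, in the units of the state.
- manip.observe(): the state, without advancing time (a new reading comes with each control period).
- imaging.camera(name): name is "scene" or "side" or "wrist"; returns a dict with "pixels" (400x640x3 uint8, red, green, blue), "range_z" (400x640 float32, m along the optical axis (not along the pixel's ray), 0 where there is no reading), "mtx" (3x3 intrinsics, pixels), "pose" (4x4, takes a point from camera to world coordinates); the wrist camera has in their place "tool_from_camera" (4x4, takes a point from camera to tool coordinates, whose origin is the TCP and whose axes are the flange's). Camera axes: x right, y down, z forward; pixel columns grow to the right and rows downward; lengths in m; the calibration is good to about 2 mm. A picture is of the moment at which its call begins: read the wrist's pose just before it.
- workorder.sign_off(): hands the job in, once; it reports no verdict.
The state is a dict: "t": time; "q": joint angles; "qvel": joint speeds; "tau": joint torques, N m; "ee_pos": TCP position; "eef_rot": TCP orientation; "wrist_force": force on the tool from outside, world axes, zero at the start; "moment": the same for the moment, N m; "finger_gap": opening from 0.0 (shut) to 1.0 (fully open).
Only numpy, scipy, OpenCV 4.12 (cv2) and the standard library are available. Lean on these libraries where they do the work, as an engineer would, in place of code of your own. Each camera call takes 0.05 s, during which the arm holds its last target.

## Task

Pull the red transport spacer up out of the brake caliper and put it in the wooden box on the left cart. Then take the taper gauge with the blue handle from its wooden block and slide it, blade down, squarely between the two brake pads until it drags snugly and the sprung pad just begins to give (one or two millimetres, without forcing it back to the end of its spring). Finish while holding the gauge at that depth so that the gap can be read, and leave the spanner, pliers and angle bracket where they lie.

Things in the scene. Friction and masses are not known exactly. Their poses are not given: they have to be found in the camera images.
- caliper: grey brake caliper, mouth up, on a steel plate 130 (x) x 100 (y) x 10 mm fixed to the bench; 100 mm high, about 150 mm long over adjuster nut (+y) and brake arm (-y). Origin: centre of the plate's underside, z up. Two upright pads (linings 56 mm wide along x) face each other across y, the slot between them runs along x, open at the top; a bridge 36 mm over the bench closes it below
- gap (a point): mouth of the slot: midway between the black linings as built, level with their top edges, 94 mm over the bench (the backing plates behind them, 11.5 to 16.5 mm to either side, rise to 100 mm; the rest is lower). Axes as the caliper's. The caliper body floats 4 mm either way along y on its pins with 0.6 N of friction, so it follows a blade that is a little off centre
- adjuster_pad (a joint): position of the +y pad, set by the adjuster, 0 to 1.8 mm outward (in m); it does not yield. Gap between the linings at rest = 5 mm + this value, so 5 to 6.8 mm
- sprung_pad (a joint): how far the -y pad is pushed back against its springs, in m: 0 at rest on its stop, 0.005 at the end of the spring. It starts to give at 2 N and takes 1.5 N more per mm; friction makes the push on the gauge about 1.3 times that
- spacer: red plastic transport spacer, 30 g, 81 mm tall: a tongue 22 x 3 x 42 mm hanging loosely between the pads, a flange 34 x 42 x 5 mm resting on the backing plates, and on top an upright pull tab 28 (x) x 12 (y) x 34 mm high. Origin: centre of the tongue's lower end, z up; at the start square to the caliper, its origin 58 mm over the bench
- spacer_tab (a point): where to grip the spacer: in the middle of the tab, 66 mm above the spacer's origin, 19 mm above the flange's top and 15 mm below the tab's top; 12 mm wide across y
- box: open wooden parts box, 160 (x) x 110 (y) x 55 mm, walls 6 mm, floor 6 mm, standing on the left cart. Origin: centre of its underside
- stand: light wooden tool block 60 (x) x 94 (y) x 80 mm, fixed to the bench; three drill shanks stand 12 mm proud of its top near the -y end. The gauge hangs upright in a through slot, 20 mm from the centre toward +y, with 2 mm or more of play each way. Origin: centre of its underside
- gauge: taper gauge, 50 to 100 g: steel blade 20 mm wide (x), 75 mm long, tapering 1:8 from 11.9 mm thick (y) at the top to 2.5 mm at the tip; blue handle 30 (x) x 18 (y) x 50 mm with a grey collar 32 x 20 x 4 mm at its foot. Origin: centre of the blade's tip, z up. Half a turn about z is the same. Touches both linings 8 x (gap - 2.5 mm) below their top edges; 8 mm deeper pushes the sprung pad 1 mm
- gauge_grip (a point): where to grip the gauge: middle of the handle, 102 mm above the tip, 27 mm above the handle's lower end, 23 mm below its top; 18 mm wide across y. At the start the tip is 5 mm over the bench and the gauge square to its block, within the slot's play
- spanner_2: bright combination spanner 151 mm long lying on the bench, a bystander. Origin: its middle
- pliers: pliers with red grips, 146 mm, lying on the bench, a bystander. Origin: middle
- bracket_1: galvanised angle bracket 30 x 40 x 40 mm standing on the bench, a bystander. Origin: centre of its underside

How it is judged:
On the way, in this order (a step that is already met when the one before it is completed fails the run):
1. the red spacer is in the wooden box, let go (x of spacer in the frame of box between -0.078 and 0.078 m and y of spacer in the frame of box between -0.053 and 0.053 m and x of spacer_tab in the frame of box between -0.085 and 0.085 m and y of spacer_tab in the frame of box between -0.06 and 0.06 m and height (world z) of spacer below 0.06 m and contact force between the fingers and spacer below 0.1 N and linear speed of spacer below 0.03 m/s), for 0.2 s.
2. the gauge has been lifted out of its block in the fingers (height (world z) of gauge above 0.085 m and contact force between the fingers and gauge above 1 N), for 0.2 s.
At the end, for the whole second after the job is handed in: Gauge held still in the fingers, upright and square (0.15 rad), 18 to 57 mm deep between the linings, within 14 mm of mid-slot, pressing the pads so that the sprung one is pushed back 0.5 to 2.6 mm; spacer at rest in the box, let go (all of step 1 and value of joint sprung_pad between 0.0005 and 0.0026 m and x of gauge in the frame of gap between -0.014 and 0.014 m and y of gauge in the frame of gap between -0.006 and 0.006 m and z of gauge in the frame of gap between -0.0575 and -0.018 m and angle between the y axis of gauge and the y axis of gap, either way round below 0.15 rad and angle between gauge's own z axis and vertical below 0.15 rad and contact force between gauge and caliper above 1 N and contact force between the fingers and gauge above 2 N and linear speed of gauge below 0.01 m/s and velocity of joint sprung_pad below 0.002 m/s); the arm keeps its last pose, push and grip.
It fails at once if the sprung pad is forced back more than 4 mm (value of joint sprung_pad above 0.004 m).
It fails at once if the spanner is moved more than 2 cm (distance of spanner_2 from where it was at the start of the episode above 0.02 m).
It fails at once if the pliers is moved more than 2 cm (distance of pliers from where it was at the start of the episode above 0.02 m).
It fails at once if the angle bracket is moved more than 2 cm (distance of bracket_1 from where it was at the start of the episode above 0.02 m).
It also fails if it takes over 53 s, if anything falls off the work surface, if the arm or the gripper's body presses on something with over 40 N, if the wrist force passes 120 N, or if a joint passes its speed limit or range.

## Working session

There is one attempt and no reset: what is moved stays moved. The work goes in short steps, Python scripts to look and compute and a tool call to move; the robot and the scene stay as the last step left them, time stands still between calls to the robot, and variables do not carry over. Pictures are saved under pics/ and viewed, and the job is handed in when it is done.

Besides the shell and the picture viewer there is one more tool, called after "Request:" by a JSON object that holds its "api" and its "payload", one argument or row to a line. servo_tool: Moves the arm, as the interface text tells. Its arguments: {"type":"object","properties":{"steps":{"type":"array","items":{"type":"object","properties":{"travel":{"type":"array","items":{"type":"number"}},"roll":{"type":"number"},"jaw":{"type":"number"}}}},"force":{"type":"number"}},"required":["steps"]}

```bash
mkdir -p pics; cat > h.py <<'E'
import numpy as np, cv2
from workcell import manip, imaging, workorder
def snap(n,f):
    s=manip.observe(); c=imaging.camera(n)
    cv2.imwrite(f'pics/{f}.png',c['pixels'][:,:,::-1])
    if n=='wrist':
        from scipy.spatial.transform import Rotation as R
        T=np.eye(4);T[:3,:3]=R.from_rotvec(s['eef_rot']).as_matrix();T[:3,3]=s['ee_pos']
        c['pose']=T@c['tool_from_camera']
    np.savez(f'pics/{f}.npz',p=c['pixels'],d=c['range_z'],K=c['mtx'],T=c['pose'])
    return c
def cloud(f):
    z=np.load(f'pics/{f}.npz');d=z['d'];K=z['K'];v,u=np.mgrid[:d.shape[0],:d.shape[1]]
    P=np.stack([(u-K[0,2])/K[0,0]*d,(v-K[1,2])/K[1,1]*d,d],-1)
    return P@z['T'][:3,:3].T+z['T'][:3,3], z['p'], d
E
python3 - <<'E'
from h import *
for n in ['scene','side','wrist']:
    c=snap(n,n+'0'); print(n,np.round(c['pose'],3).tolist(),c['mtx'][0])
print(manip.observe())
E
```

```text
scene [[-0.898, -0.295, 0.325, 0.13], [-0.439, 0.587, -0.68, 0.893], [0.01, -0.754, -0.657, 1.038], [0.0, 0.0, 0.0, 1.0]] [463.04311204   0.         311.89720898]
side [[0.999, -0.034, 0.036, 0.525], [-0.047, -0.432, 0.901, -1.59], [-0.015, -0.901, -0.433, 0.85], [0.0, 0.0, 0.0, 1.0]] [492.82297292   0.         319.01335553]
wrist [[1.0, 0.0, -0.001, 0.574], [-0.0, -0.961, -0.276, 0.081], [-0.001, 0.276, -0.961, 0.383], [0.0, 0.0, 0.0, 1.0]] [302.80349222   0.         319.93366994]
{'t': 0.15, 'q': array([-1.21033052e-01,  2.76438199e-01,  1.50580832e+00, -5.12868832e-06,
        1.36073053e+00, -1.20981427e-01]), 'qvel': array([-0.00190192, -0.00142337, -0.00327529, -0.00028461,  0.00047049,
       -0.00016713]), 'tau': array([ 2.15351523e-03, -4.04925048e+01, -2.37432325e+01,  7.02095032e-02,
        3.15094914e-02, -7.84152348e-05]), 'ee_pos': array([5.74575005e-01, 2.53246952e-05, 2.04823596e-01]), 'eef_rot': array([-2.22072889e+00, -2.22061663e+00,  1.34655374e-03]), 'wrist_force': array([-0.44197279,  0.36720095,  0.02622003]), 'moment': array([-0.05327213,  0.00394405,  0.01510953]), 'finger_gap': 0.9992836175555078}
```

View pics/scene0.png

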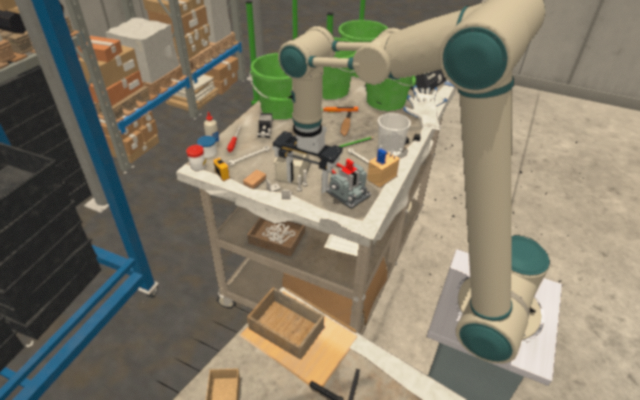

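View pics/side0.png

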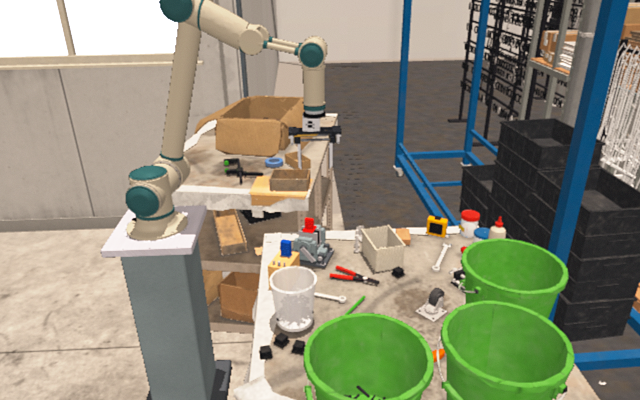

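View pics/wrist0.png

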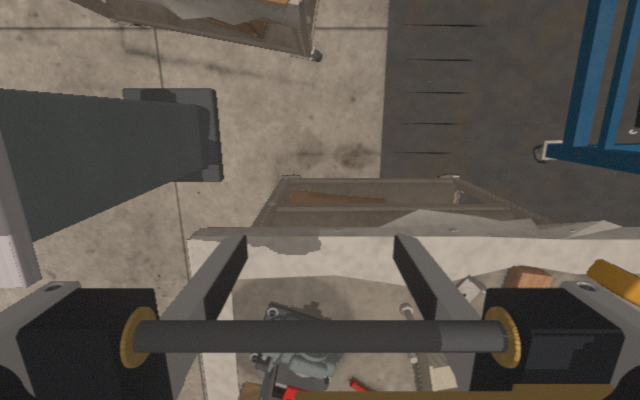

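```bash
python3 - <<'E'
from h import *
for f,r in [('scene0',(130,230,260,420)),('scene0',(270,400,190,380)),('side0',(215,320,250,420)),('side0',(80,220,190,340))]:
    P,p,d=cloud(f)
    a,b,c,e=r
    im=cv2.resize(p[a:b,c:e,::-1],None,fx=5 if f=='scene0' and a<200 else 4,fy=5 if f=='scene0' and a<200 else 4,interpolation=cv2.INTER_CUBIC)
    cv2.imwrite(f'pics/c_{f}_{a}.png',im)
P,p,d=cloud('scene0')
for uv in [(288,320),(270,318),(222,385),(348,183),(350,163),(383,155),(383,165),(280,170)]: print('scene',uv,np.round(P[uv[1],uv[0]],3))
P,p,d=cloud('side0')
for uv in [(290,180),(309,222),(286,245),(285,262),(352,275),(380,250),(335,298),(440,258)]: print('side',uv,np.round(P[uv[1],uv[0]],3))
E
```

```text
scene (288, 320) [0.481 0.293 0.008]
scene (270, 318) [0.525 0.311 0.011]
scene (222, 385) [0.537 0.513 0.003]
scene (348, 183) [ 0.526 -0.205  0.084]
scene (350, 163) [ 0.537 -0.238  0.139]
scene (383, 155) [ 0.462 -0.35   0.123]
scene (383, 165) [ 0.458 -0.351  0.082]
scene (280, 170) [ 0.778 -0.202  0.052]
side (290, 180) [0.482 0.254 0.051]
side (309, 222) [ 0.546 -0.257  0.13 ]
side (286, 245) [ 0.477 -0.378  0.123]
side (285, 262) [ 0.472 -0.397  0.079]
side (352, 275) [ 0.669 -0.365  0.003]
side (380, 250) [ 0.754 -0.345  0.074]
side (335, 298) [ 0.61  -0.474  0.003]
side (440, 258) [ 0.953 -0.297  0.007]
```

```bash
python3 - <<'E'
from h import *
# orthographic top views 
for f in ['side0','scene0']:
    P,p,d=cloud(f)
    for nm,x0,x1,y0,y1 in [('bench',.25,.75,-.55,-.05),('cart',.3,.8,.2,.7)]:
        m=(d>0)&(P[...,0]>x0)&(P[...,0]<x1)&(P[...,1]>y0)&(P[...,1]<y1)&(P[...,2]>-.3)&(P[...,2]<.2)
        Q=P[m];C=p[m]
        o=np.argsort(Q[:,2]);Q=Q[o];C=C[o]
        im=np.full((600,600,3),255,np.uint8)
        for q,c in zip(Q,C):
            u=int((q[0]-x0)/.5*600);v=int((y1-q[1])/.5*600)
            cv2.circle(im,(u,v),2,[int(k) for k in c[::-1]],-1)
        cv2.imwrite(f'pics/top_{f}_{nm}.png',im)
        print(f,nm,m.sum(),np.percentile(Q[:,2],[1,20,50,80,99]) if m.sum() else None)
E
```

```text
side0 bench 9382 [-0.00818852 -0.00390706 -0.00041205  0.07511283  0.13017768]
side0 cart 4466 [-0.15140479 -0.0131829   0.0022722   0.03920277  0.12351532]
scene0 bench 10779 [-2.50571326e-01 -5.49080522e-03  1.65238894e-05  4.11065912e-02
  1.29508161e-01]
scene0 cart 12436 [-0.0056195  -0.00161758  0.00351641  0.01075581  0.05729589]
```

View pics/top_side0_bench.png

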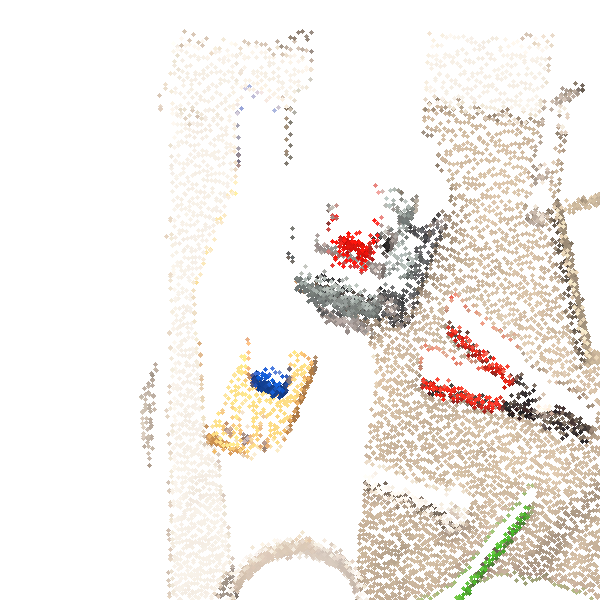

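View pics/top_scene0_bench.png

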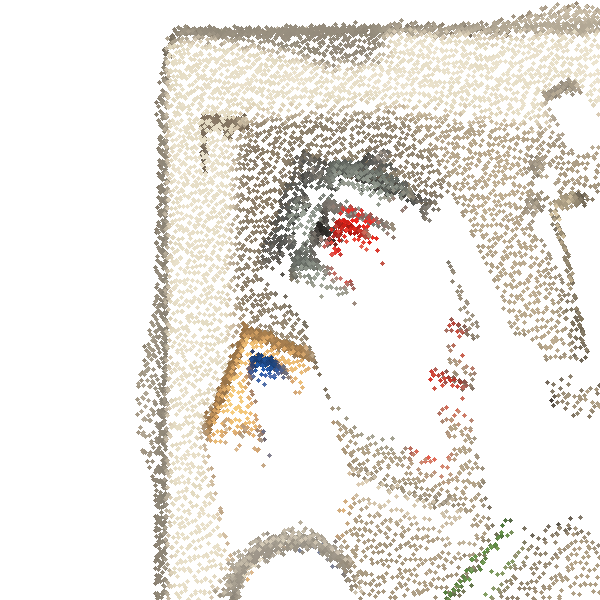

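View pics/top_scene0_cart.png

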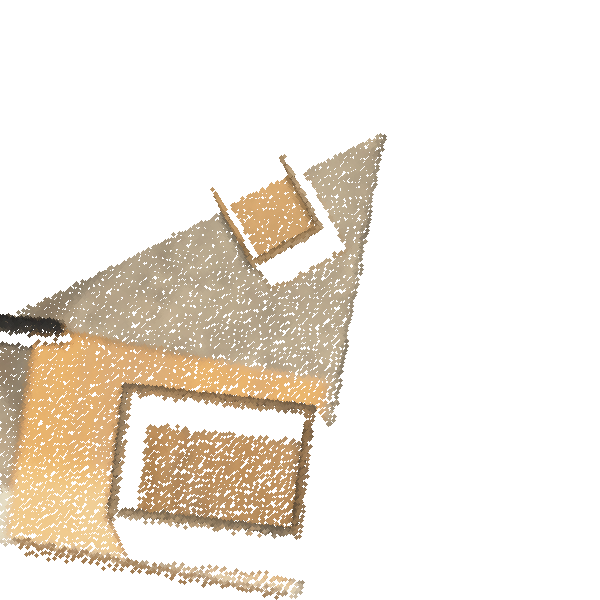

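View pics/c_side0_215.png

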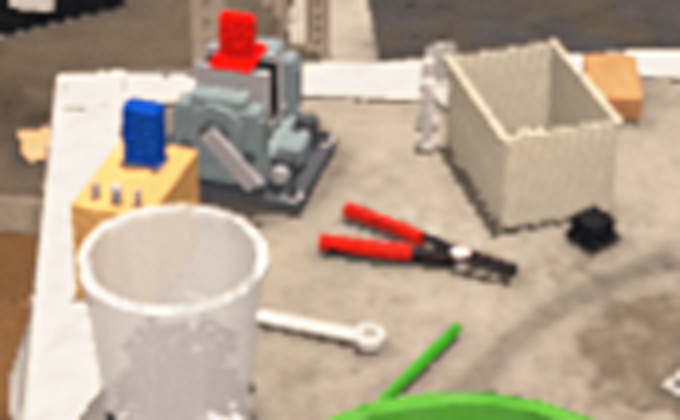

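Request:
{"api": "servo_tool", "payload": {
  "steps": [
    {"travel":[-30,3,-30],"roll":-0.14,"jaw":0},
    {"travel":[-70,6,-65],"roll":-0.28,"jaw":0},
    {"travel":[-110,9,-65],"roll":-0.42,"jaw":0},
    {"travel":[-150,12,-65],"roll":-0.56,"jaw":0},
    {"travel":[-190,15,-65],"roll":-0.7,"jaw":0},
    {"travel":[-230,18,-65],"roll":-0.84,"jaw":0},
    {"travel":[-265,21,-65],"roll":-0.98,"jaw":0},
    {"travel":[-290,25,-65],"roll":-1.12,"jaw":0},
    {"travel":[-300,25,-65],"roll":-1.25,"jaw":0},
    {"travel":[-300,25,-65],"roll":-1.25,"jaw":0},
    {"travel":[-300,25,-65],"roll":-1.25,"jaw":0},
    {"travel":[-300,25,-65],"roll":-1.25,"jaw":0}
  ]
}}

```text
t: 1.35
ee_pos: [0.6, -0.299, 0.2705]
eef_rot: [-0.503, -3.101, -0.001]
wrist_force: [0.5, 0.8, -0.5]
finger_gap: 1.0
```

```bash
python3 - <<'E'
from h import *
c=snap('wrist','wrist1'); s=manip.observe(); print(s['t'],s['ee_pos'],s['eef_rot'],s['q'],s['wrist_force'])
E
```

```text
1.4 [ 0.60005967 -0.29888451  0.27067291] [5.02254135e-01 3.10110316e+00 6.04211072e-04] [-5.66054805e-01  3.99731421e-01  1.16026819e+00  3.85134205e-04
  1.58167108e+00 -1.81571579e+00] [0.28057435 0.69540256 0.79023152]
```

View pics/wrist1.png

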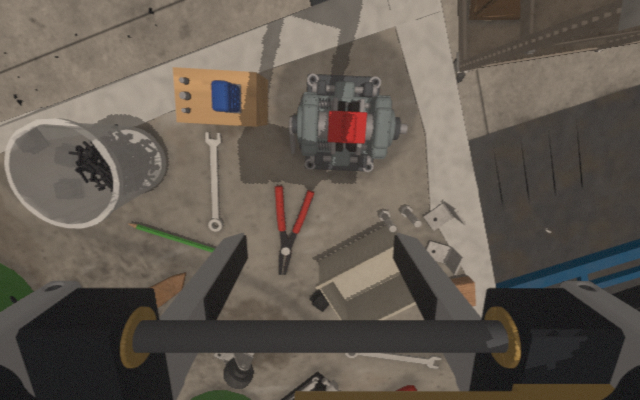

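```bash
cat > fit.py <<'E'
from h import *
import sys
def rect(Q):
    r=cv2.minAreaRect((Q[:,:2]*1000).astype(np.float32)); return np.round(r[0],1),np.round(r[1],1),round(r[2],1)
def an(f):
    P,p,d=cloud(f); p=p.astype(int)
    red=(p[...,0]>110)&(p[...,1]<60)&(p[...,2]<60)
    blue=(p[...,2]>70)&(p[...,0]<60)&(p[...,1]<100)
    z=P[...,2]; x=P[...,0];y=P[...,1]
    box=lambda a,b,c,e:(x>a)&(x<b)&(y>c)&(y<e)
    reg=box(.4,.7,-.33,-.1)
    for n,m in [('tabtop',red&(z>.128)&reg),('flange',red&(z>.095)&(z<.112)&reg),('handletop',blue&(z>.12)&box(.4,.55,-.45,-.28)),
        ('blocktop',(z>.072)&(z<.088)&(p[...,0]>p[...,2]+40)&~red&box(.38,.55,-.46,-.28)),('plate',(z>.005)&(z<.016)&box(.46,.64,-.33,-.14)),('backing',(z>.096)&(z<.104)&~red&box(.46,.64,-.33,-.14))]:
        Q=P[m]
        if len(Q)>10: print(n,len(Q),'z',np.round(np.median(Q[:,2]),4),'mean',np.round(Q[:,:2].mean(0)*1000,1),*rect(Q))
if __name__=='__main__': an(sys.argv[1])
E
python3 fit.py wrist1
python3 - <<'E'
from h import *
P,p,d=cloud('wrist1')
im=p[60:190,165:415,::-1]
cv2.imwrite('pics/w1c.png',cv2.resize(im,None,fx=3.2,fy=3.2,interpolation=cv2.INTER_CUBIC))
for m in [(227,96),(348,127),(215,120),(340,85)]: print(m,np.round(P[m[1],m[0]],4))
E
```

```text
tabtop 281 z 0.1382 mean [ 543.7 -248.2] [ 541.  -259.6] [35.7 27.4] 74.0
flange 698 z 0.1045 mean [ 543.  -248.7] [ 544.3 -248.4] [40.8 32.9] 69.2
handletop 500 z 0.1289 mean [ 474.  -360.5] [ 473.9 -361.5] [15.9 28.3] 69.9
blocktop 3420 z 0.0794 mean [ 464.7 -382.1] [ 465.5 -381.5] [95.  60.1] 68.4
plate 1127 z 0.0096 mean [ 540.7 -251.5] [ 549.6 -255.6] [148.2 178.7] 89.8
backing 280 z 0.0997 mean [ 542.4 -249.1] [ 543.6 -248.6] [42.  61.1] 69.0
(227, 96) [ 0.4759 -0.3552  0.1274]
(348, 127) [ 0.5426 -0.2495  0.1373]
(215, 120) [ 0.489  -0.3915  0.0794]
(340, 85) [ 0.4958 -0.2363  0.0346]
```

View pics/w1c.png

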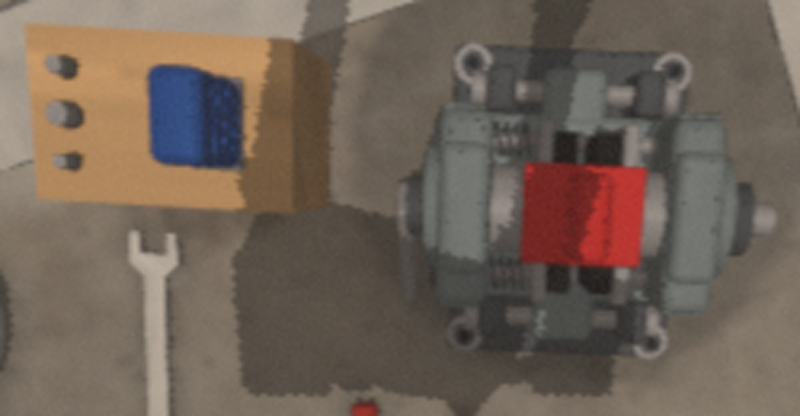

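Request:
{"api": "servo_tool", "payload": {
  "steps": [
    {"travel":[30,13,0],"roll":0.02,"jaw":100},
    {"travel":[60,26,20],"roll":0.044,"jaw":120},
    {"travel":[69,30,60],"roll":0.044,"jaw":130},
    {"travel":[69,30,100],"roll":0.044,"jaw":130},
    {"travel":[69,30,130],"roll":0.044,"jaw":130},
    {"travel":[69,30,130],"roll":0.044,"jaw":130},
    {"travel":[69,30,130],"roll":0.044,"jaw":130}
  ]
}}

```text
t: 2.1
ee_pos: [0.5444, -0.2493, 0.1412]
eef_rot: [0.569, 3.089, -0.0]
wrist_force: [0.8, -1.5, 0.8]
finger_gap: 0.493
```

```bash
python3 - <<'E'
from h import *
c=snap('wrist','wrist2'); s=manip.observe(); print(s['t'],s['ee_pos'],s['eef_rot'],s['wrist_force'],s['finger_gap'])
E
python3 fit.py wrist2
```

```text
2.15 [ 0.54522405 -0.24996782  0.14225624] [ 5.68911377e-01  3.08684611e+00 -1.49016982e-03] [-0.29767757 -0.192448    0.47517515] 0.49246311760495814
tabtop 510 z 0.1383 mean [ 541.7 -247.9] [ 512.1 -237.8] [11.4 94.4] 69.5
flange 1412 z 0.1044 mean [ 542.5 -247.6] [ 544.2 -248.2] [40.6 33.1] 69.2
handletop 1255 z 0.1287 mean [ 472.8 -359.5] [ 473.4 -361. ] [17.9 30.1] 70.2
blocktop 5374 z 0.0793 mean [ 461.2 -376. ] [ 465.5 -381.3] [95.5 60.4] 68.3
plate 1588 z 0.0095 mean [ 503.6 -238.3] [ 550.  -255.1] [179.6 149.6] 0.0
backing 554 z 0.0996 mean [ 538.6 -246.6] [ 543.7 -248.5] [41.9 61.6] 69.4
```

View pics/wrist2.png

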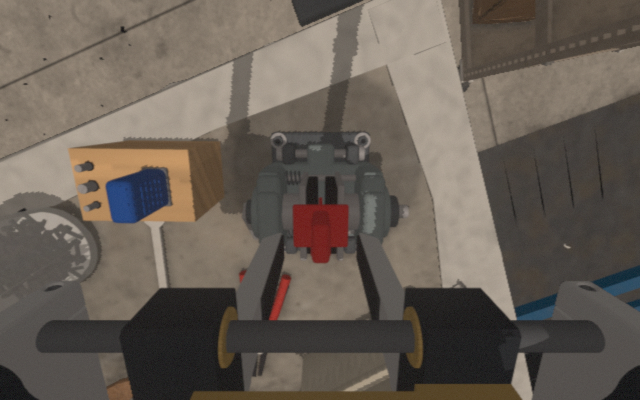

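Request:
{"api": "servo_tool", "payload": {
  "steps": [
    {"travel":[1,1,20],"jaw":130},
    {"travel":[1,1,31],"jaw":150},
    {"travel":[1,1,31],"jaw":200},
    {"travel":[1,1,31],"jaw":255},
    {"travel":[1,1,31],"jaw":255},
    {"travel":[1,1,31],"jaw":255},
    {"travel":[1,1,31],"jaw":255},
    {"travel":[1,1,31],"jaw":255}
  ],
  "force": 20
}}

```text
validation failed for argument at $.st...
```

Request:
{"api": "servo_tool", "payload": {
  "steps": [
    {"travel":[1,1,20],"roll":0,"jaw":130},
    {"travel":[1,1,31],"roll":0,"jaw":150},
    {"travel":[1,1,31],"roll":0,"jaw":200},
    {"travel":[1,1,31],"roll":0,"jaw":255},
    {"travel":[1,1,31],"roll":0,"jaw":255},
    {"travel":[1,1,31],"roll":0,"jaw":255},
    {"travel":[1,1,31],"roll":0,"jaw":255},
    {"travel":[1,1,31],"roll":0,"jaw":255}
  ],
  "force": 20
}}

```text
t: 2.95
ee_pos: [0.544, -0.2489, 0.1104]
eef_rot: [0.57, 3.088, -0.001]
wrist_force: [0.6, -0.0, 4.0]
finger_gap: 0.124
```

Request:
{"api": "servo_tool", "payload": {
  "steps": [
    {"travel":[0,0,-15],"roll":0,"jaw":255},
    {"travel":[0,0,-40],"roll":0,"jaw":255},
    {"travel":[0,0,-80],"roll":0,"jaw":255},
    {"travel":[0,0,-120],"roll":0,"jaw":255},
    {"travel":[0,0,-130],"roll":0,"jaw":255},
    {"travel":[0,0,-130],"roll":0,"jaw":255}
  ]
}}

```text
t: 3.55
ee_pos: [0.5442, -0.2489, 0.241]
eef_rot: [0.569, 3.086, -0.002]
wrist_force: [0.4, -0.8, -0.4]
finger_gap: 0.128
```

```bash
python3 - <<'E'
from h import *
c=snap('wrist','wrist3'); s=manip.observe(); print(s['t'],s['ee_pos'],s['eef_rot'],s['wrist_force'],s['finger_gap'])
from fit import rect
P,p,d=cloud('scene0')
x,y,z=P[...,0],P[...,1],P[...,2]
m=(x>.37)&(x<.58)&(y>.23)&(y<.4)&(z>.049)&(z<.06)
print(m.sum(),rect(P[m]),np.median(z[m]))
E
```

```text
3.6 [ 0.54314559 -0.24832292  0.23898862] [-5.69818876e-01 -3.08920278e+00 -1.92449973e-04] [0.01672607 0.39118171 0.30200036] 0.12515870698375295
622 (array([476.7, 314.7]), array([113.1, 161.2]), 83.5) 0.055281124349170596
```

View pics/wrist3.png

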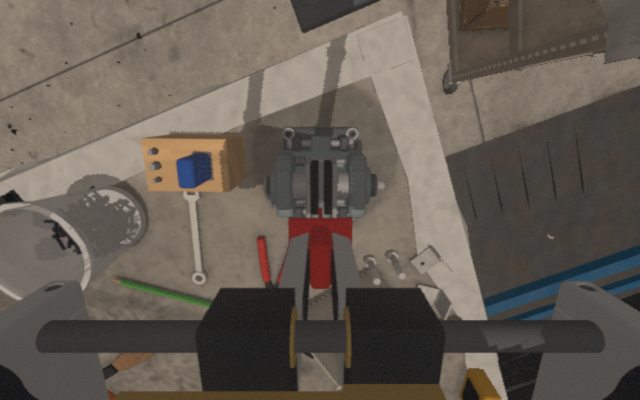

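```bash
python3 - <<'E'
from h import *
P,p,d=cloud('side0')
for uv in [(225,110),(225,135),(270,135),(260,145),(295,105),(298,160)]: print(uv,np.round(P[uv[1],uv[0]],3))
x,y,z=P[...,0],P[...,1],P[...,2]
m=(z>.08)&(x>.3)&(x<.75)&(y>.1)&(y<.55)&(d>0)
print(m.sum(),P[m].min(0),P[m].max(0), np.percentile(y[m],[1,5,20]))
E
```

```text
(225, 110) [0.138 0.983 0.15 ]
(225, 135) [0.162 0.743 0.09 ]
(270, 135) [0.385 0.685 0.103]
(260, 145) [0.334 0.689 0.052]
(295, 105) [0.508 0.999 0.163]
(298, 160) [0.515 0.6   0.003]Traceback (most recent call last):
  File "<stdin>", line 6, in <module>
    return umr_minimum(a, axis, None, out, keepdims, initial, where)
ValueError: zero-size array to reduction operation minimum which has no identity
```

Clear. Move over the box.

Request:
{"api": "servo_tool", "payload": {
  "steps": [
    {"travel":[15,29,0],"roll":0.08,"jaw":255},
    {"travel":[36,69,0],"roll":0.2,"jaw":255},
    {"travel":[57,109,0],"roll":0.32,"jaw":255},
    {"travel":[78,149,0],"roll":0.44,"jaw":255},
    {"travel":[99,189,0],"roll":0.56,"jaw":255},
    {"travel":[120,229,0],"roll":0.68,"jaw":255},
    {"travel":[141,269,0],"roll":0.8,"jaw":255},
    {"travel":[162,309,0],"roll":0.92,"jaw":255},
    {"travel":[183,349,0],"roll":1.04,"jaw":255},
    {"travel":[204,389,0],"roll":1.14,"jaw":255},
    {"travel":[225,429,0],"roll":1.22,"jaw":255},
    {"travel":[245,467,0],"roll":1.3,"jaw":255},
    {"travel":[258,492,0],"roll":1.32,"jaw":255},
    {"travel":[263,502,0],"roll":1.32,"jaw":255},
    {"travel":[263,502,0],"roll":1.32,"jaw":255},
    {"travel":[263,502,0],"roll":1.32,"jaw":255},
    {"travel":[263,502,0],"roll":1.32,"jaw":255}
  ]
}}

```text
t: 5.3
ee_pos: [0.477, 0.3126, 0.2391]
eef_rot: [2.346, 2.089, -0.002]
wrist_force: [-0.1, 0.3, -0.8]
finger_gap: 0.128
```

```bash
python3 - <<'E'
from h import *
c=snap('wrist','wrist4'); s=manip.observe(); print(s['t'],s['ee_pos'],s['eef_rot'],s['q'],s['finger_gap'])
from fit import rect
P,p,d=cloud('wrist4')
x,y,z=P[...,0],P[...,1],P[...,2]
m=(x>.37)&(x<.58)&(y>.23)&(y<.41)&(z>.047)&(z<.062)
print(m.sum(),rect(P[m]),np.median(z[m]))
E
```

```text
5.35 [0.47709719 0.31273971 0.23934434] [ 2.34586267e+00  2.08894684e+00 -9.70738536e-04] [ 4.58690734e-01  2.52620699e-01  1.45392883e+00 -6.04396198e-04
  1.43551927e+00  5.74506333e-01] 0.1231975533978534
2048 (array([477.4, 314.7]), array([109.3, 160.5]), 83.3) 0.054010647528098726
```

View pics/wrist4.png

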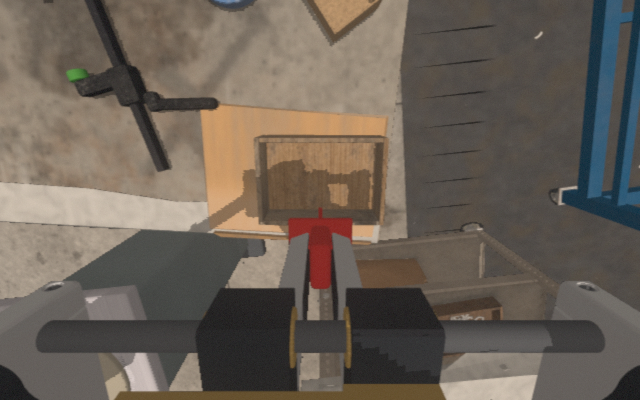

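Request:
{"api": "servo_tool", "payload": {
  "steps": [
    {"travel":[2,0,30],"roll":0,"jaw":255},
    {"travel":[2,0,75],"roll":0,"jaw":255},
    {"travel":[2,0,120],"roll":0,"jaw":255},
    {"travel":[2,0,155],"roll":0,"jaw":255},
    {"travel":[2,0,170],"roll":0,"jaw":255},
    {"travel":[2,0,176],"roll":0,"jaw":255},
    {"travel":[2,0,176],"roll":0,"jaw":255},
    {"travel":[2,0,176],"roll":0,"jaw":255},
    {"travel":[2,0,176],"roll":0,"jaw":90},
    {"travel":[2,0,176],"roll":0,"jaw":90},
    {"travel":[2,0,176],"roll":0,"jaw":90},
    {"travel":[2,0,176],"roll":0,"jaw":90},
    {"travel":[2,0,150],"roll":0,"jaw":90},
    {"travel":[2,0,110],"roll":0,"jaw":90},
    {"travel":[2,0,60],"roll":0,"jaw":90},
    {"travel":[2,0,10],"roll":0,"jaw":90},
    {"travel":[2,0,0],"roll":0,"jaw":90},
    {"travel":[2,0,0],"roll":0,"jaw":90}
  ]
}}

```text
t: 7.15
ee_pos: [0.4781, 0.3169, 0.2419]
eef_rot: [2.343, 2.09, 0.008]
wrist_force: [-0.2, 1.0, -0.9]
finger_gap: 0.649
```

```bash
python3 - <<'E'
from h import *
c=snap('wrist','wrist5'); s=manip.observe(); print(s['t'],s['ee_pos'],s['eef_rot'],s['finger_gap'])
P,p,d=cloud('wrist5');p=p.astype(int)
red=(p[...,0]>90)&(p[...,1]<60)&(p[...,2]<60)&(d>0)&(P[...,0]>.38)&(P[...,0]<.58)&(P[...,1]>.2)&(P[...,1]<.42)
print(red.sum(),P[red].min(0),P[red].max(0))
E
```

```text
7.2 [0.47694673 0.3162912  0.2395637 ] [2.34405452e+00 2.09122199e+00 1.14657182e-03] 0.6483538165382827
769 [0.45565777 0.29925834 0.05018382] [0.49854431 0.33503552 0.08866794]
```

View pics/wrist5.png

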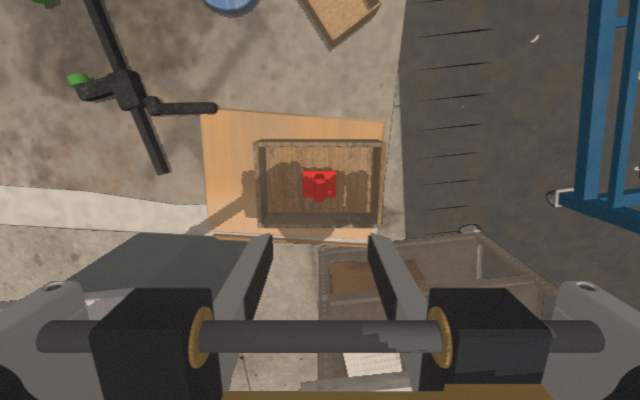

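Request:
{"api": "servo_tool", "payload": {
  "steps": [
    {"travel":[-30,3,0],"roll":-0.05,"jaw":90},
    {"travel":[-70,8,0],"roll":-0.13,"jaw":90},
    {"travel":[-110,12,0],"roll":-0.21,"jaw":90},
    {"travel":[-150,16,0],"roll":-0.29,"jaw":90},
    {"travel":[-190,21,0],"roll":-0.37,"jaw":90},
    {"travel":[-230,25,0],"roll":-0.45,"jaw":100},
    {"travel":[-270,30,0],"roll":-0.53,"jaw":110},
    {"travel":[-310,34,0],"roll":-0.61,"jaw":120},
    {"travel":[-350,38,0],"roll":-0.69,"jaw":120},
    {"travel":[-390,43,0],"roll":-0.77,"jaw":120},
    {"travel":[-430,47,0],"roll":-0.85,"jaw":120},
    {"travel":[-470,51,0],"roll":-0.93,"jaw":120},
    {"travel":[-510,56,0],"roll":-1.01,"jaw":120},
    {"travel":[-550,60,0],"roll":-1.09,"jaw":120},
    {"travel":[-590,65,0],"roll":-1.17,"jaw":120},
    {"travel":[-630,69,0],"roll":-1.25,"jaw":120},
    {"travel":[-660,72,0],"roll":-1.3,"jaw":120},
    {"travel":[-673,74,0],"roll":-1.323,"jaw":120},
    {"travel":[-673,74,0],"roll":-1.323,"jaw":120},
    {"travel":[-673,74,0],"roll":-1.323,"jaw":120}
  ]
}}

```text
t: 9.2
ee_pos: [0.4732, -0.3596, 0.2372]
eef_rot: [-0.566, -3.086, -0.005]
wrist_force: [0.8, 0.2, 1.1]
finger_gap: 0.524
```

```bash
python3 - <<'E'
from h import *
c=snap('wrist','wrist6'); s=manip.observe(); print(s['t'],s['ee_pos'],s['eef_rot'],s['q'],s['finger_gap'])
E
python3 fit.py wrist6; python3 fit.py wrist3
```

```text
9.25 [ 0.47339474 -0.35925547  0.23782368] [-0.5647247  -3.08759116 -0.00400546] [-7.66605546e-01  2.91820982e-01  1.40225038e+00  5.94697008e-04
  1.45124821e+00 -1.97567022e+00] 0.5312889828640465
handletop 446 z 0.1291 mean [ 472.3 -361.8] [ 472.6 -362.1] [17.  27.9] 69.3
blocktop 3263 z 0.0794 mean [ 461.9 -382.6] [ 465.6 -381.4] [93.8 60.4] 68.3
plate 921 z 0.0095 mean [ 498.9 -243.1] [ 543.3 -248.7] [100.3 128.7] 69.2
backing 571 z 0.0992 mean [ 543.  -247.9] [ 543.9 -248.1] [34.9 61.2] 69.2
tabtop 1319 z 0.2357 mean [ 537.1 -245.6] [ 510.9 -243.2] [41.9 89.7] 85.9
handletop 515 z 0.1287 mean [ 472.4 -359.3] [ 472.6 -360.7] [15.3 28.2] 68.6
blocktop 3177 z 0.0794 mean [ 462.6 -380.2] [ 465.6 -381.4] [94.8 60.4] 68.6
plate 847 z 0.0096 mean [ 496.8 -231.9] [ 533.2 -274.5] [154.5 127.5] 68.8
backing 510 z 0.0993 mean [ 541.8 -247.3] [ 543.3 -247.4] [34.3 59.5] 68.9
```

View pics/wrist6.png

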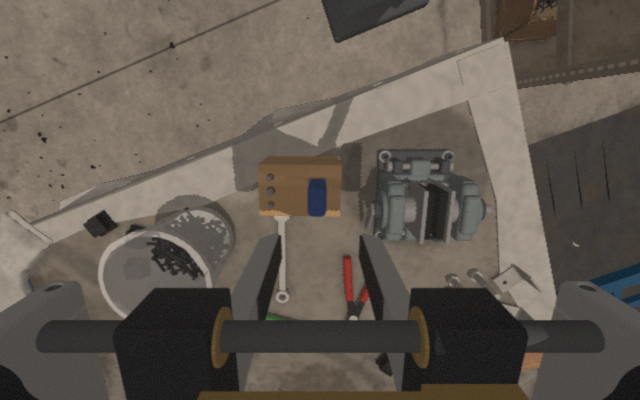

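Request:
{"api": "servo_tool", "payload": {
  "steps": [
    {"travel":[0,-2.4,30],"roll":0,"jaw":120},
    {"travel":[0,-2.4,70],"roll":0,"jaw":120},
    {"travel":[0,-2.4,105],"roll":0,"jaw":120},
    {"travel":[0,-2.4,130],"roll":0,"jaw":120},
    {"travel":[0,-2.4,140],"roll":0,"jaw":120},
    {"travel":[0,-2.4,140],"roll":0,"jaw":120},
    {"travel":[0,-2.4,140],"roll":0,"jaw":120}
  ]
}}

```text
t: 9.95
ee_pos: [0.474, -0.363, 0.1007]
eef_rot: [0.564, 3.089, -0.002]
wrist_force: [-0.5, 0.2, 0.4]
finger_gap: 0.528
```

```bash
python3 - <<'E'
from h import *
c=snap('wrist','wrist7'); s=manip.observe(); print(s['t'],s['ee_pos'],s['eef_rot'],s['wrist_force'],s['finger_gap'])
E
python3 fit.py wrist7
```

```text
10.0 [ 0.47421237 -0.3634643   0.10115201] [ 5.63997291e-01  3.08787802e+00 -2.56638835e-03] [ 0.9408935  -0.10676612 -0.1248085 ] 0.5299786634664256
handletop 1571 z 0.129 mean [ 470.5 -361.5] [ 472.1 -362.1] [17.5 29.4] 69.0
blocktop 7324 z 0.0794 mean [ 458.4 -378.7] [ 465.7 -381.3] [94.1 61.3] 68.3
plate 2181 z 0.0095 mean [ 494.8 -244.5] [ 539.7 -247.8] [ 99.8 121.6] 69.2
backing 1449 z 0.0992 mean [ 539.6 -244. ] [ 543.8 -247.7] [36.1 62. ] 69.8
```

View pics/wrist7.png

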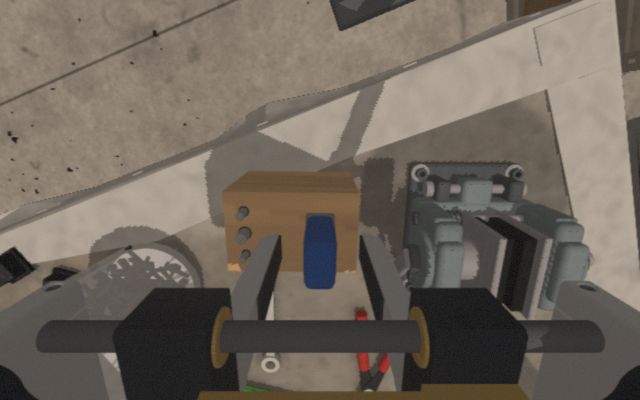

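Request:
{"api": "servo_tool", "payload": {
  "steps": [
    {"travel":[1.5,0.8,10],"roll":0,"jaw":120},
    {"travel":[1.5,0.8,10],"roll":0,"jaw":160},
    {"travel":[1.5,0.8,10],"roll":0,"jaw":200},
    {"travel":[1.5,0.8,10],"roll":0,"jaw":255},
    {"travel":[1.5,0.8,10],"roll":0,"jaw":255},
    {"travel":[1.5,0.8,10],"roll":0,"jaw":255},
    {"travel":[1.5,0.8,10],"roll":0,"jaw":255},
    {"travel":[1.5,0.8,10],"roll":0,"jaw":255}
  ],
  "force": 35
}}

```text
t: 10.8
ee_pos: [0.4722, -0.362, 0.0897]
eef_rot: [0.565, 3.09, -0.001]
wrist_force: [-0.5, -0.2, 1.5]
finger_gap: 0.193
```

```bash
python3 - <<'E'
from h import *
for i in range(3):
    s=manip.observe(); print(s['t'],s['ee_pos'],s['eef_rot'],s['wrist_force'],s['finger_gap'])
E
```

```text
10.8 [ 0.47218901 -0.36195096  0.08968415] [ 5.65076236e-01  3.08990736e+00 -6.04540380e-04] [-0.54419832 -0.18517366  1.5082268 ] 0.19262641438848158
10.8 [ 0.47218901 -0.36195096  0.08968415] [ 5.65076236e-01  3.08990736e+00 -6.04540380e-04] [-0.54419832 -0.18517366  1.5082268 ] 0.19262641438848158
10.8 [ 0.47218901 -0.36195096  0.08968415] [ 5.65076236e-01  3.08990736e+00 -6.04540380e-04] [-0.54419832 -0.18517366  1.5082268 ] 0.19262641438848158
```

Request:
{"api": "servo_tool", "payload": {
  "steps": [
    {"travel":[0,0,-10],"roll":0,"jaw":255},
    {"travel":[0,0,-25],"roll":0,"jaw":255},
    {"travel":[0,0,-45],"roll":0,"jaw":255},
    {"travel":[0,0,-70],"roll":0,"jaw":255},
    {"travel":[0,0,-95],"roll":0,"jaw":255},
    {"travel":[0,0,-115],"roll":0,"jaw":255},
    {"travel":[0,0,-125],"roll":0,"jaw":255},
    {"travel":[0,0,-125],"roll":0,"jaw":255},
    {"travel":[0,0,-125],"roll":0,"jaw":255},
    {"travel":[0,0,-125],"roll":0,"jaw":255}
  ]
}}

```text
t: 11.8
ee_pos: [0.4714, -0.3611, 0.2131]
eef_rot: [-0.565, -3.088, -0.002]
wrist_force: [1.0, 0.6, -0.2]
finger_gap: 0.194
```

```bash
python3 - <<'E'
from h import *
s=manip.observe(); print(s['t'],s['ee_pos'],s['eef_rot'],s['wrist_force'],s['finger_gap'])
snap('wrist','wrist8'); snap('side','side8');snap('scene','scene8')
P,p,d=cloud('scene8')
cv2.imwrite('pics/scene8c.png',cv2.resize(p[100:260,260:440,::-1],None,fx=4,fy=4,interpolation=cv2.INTER_CUBIC)[:600])
cv2.imwrite('pics/box8c.png',cv2.resize(p[270:370,230:350,::-1],None,fx=4,fy=4,interpolation=cv2.INTER_CUBIC)[:600])
P,p,d=cloud('side8')
cv2.imwrite('pics/side8c.png',cv2.resize(p[160:310,220:380,::-1],None,fx=4,fy=4,interpolation=cv2.INTER_CUBIC)[:600])
E
```

```text
11.8 [ 0.47142872 -0.36113079  0.21309175] [-5.64888671e-01 -3.08819704e+00 -2.40289896e-03] [ 0.96120597  0.56350329 -0.1659521 ] 0.19372276195438806
```

View pics/side8c.png

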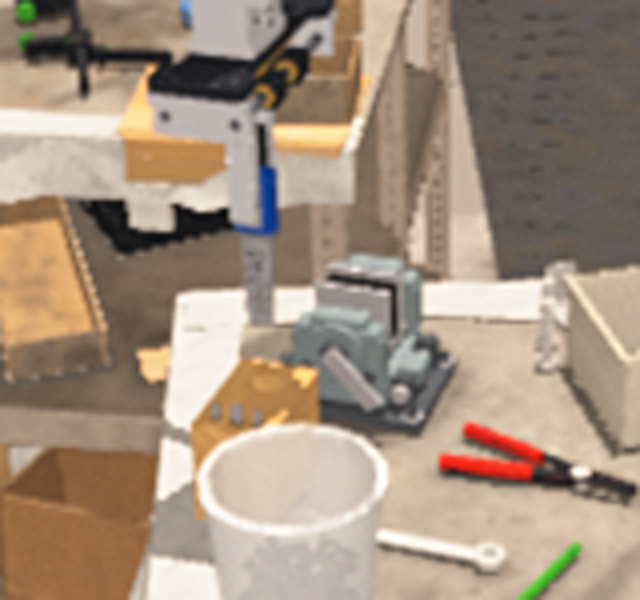

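View pics/wrist8.png

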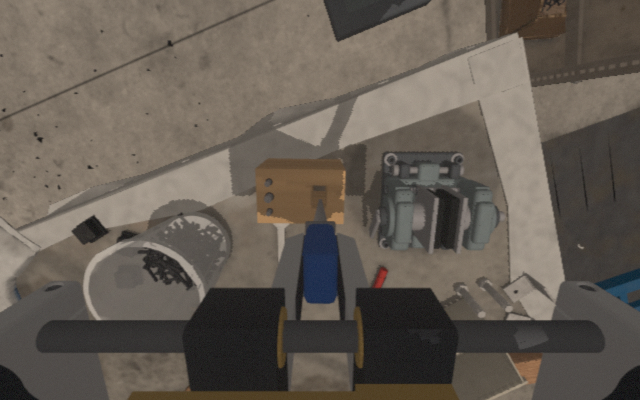

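View pics/box8c.png

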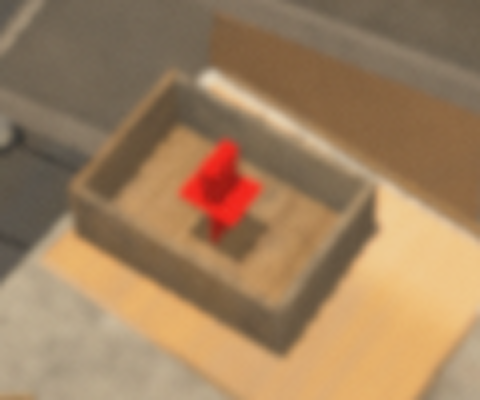

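Request:
{"api": "servo_tool", "payload": {
  "steps": [
    {"travel":[-4,20,0],"roll":0,"jaw":255},
    {"travel":[-11,55,0],"roll":0,"jaw":255},
    {"travel":[-19,90,0],"roll":0,"jaw":255},
    {"travel":[-25,120,0],"roll":0,"jaw":255},
    {"travel":[-27,131,0],"roll":0,"jaw":255},
    {"travel":[-27,131,0],"roll":0,"jaw":255},
    {"travel":[-27,131,0],"roll":0,"jaw":255},
    {"travel":[-27,131,0],"roll":0,"jaw":255}
  ]
}}

```text
t: 12.75
ee_pos: [0.543, -0.25, 0.2144]
eef_rot: [-0.567, -3.09, 0.001]
wrist_force: [0.4, -0.4, -0.2]
finger_gap: 0.192
```

```bash
python3 - <<'E'
from h import *
s=manip.observe(); print(s['t'],s['ee_pos'],s['eef_rot'],s['wrist_force'],s['finger_gap'])
snap('wrist','wrist9'); snap('scene','scene9')
s=manip.observe(); print(s['t'],s['ee_pos'],s['eef_rot'],s['wrist_force'],s['finger_gap'])
P,p,d=cloud('wrist9')
cv2.imwrite('pics/w9c.png',cv2.resize(p[130:290,240:400,::-1],None,fx=3.75,fy=3.75,interpolation=cv2.INTER_CUBIC)[:600])
# caliper-frame heights: y_c profile
x,y,z=P[...,0]-.5437,P[...,1]+.2482,P[...,2]
a=np.radians(-20.8); xc=x*np.cos(a)+y*np.sin(a); yc=-x*np.sin(a)+y*np.cos(a)
m=(abs(xc)<.03)&(abs(yc)<.03)&(z>.08)&(z<.104)&(d>0)
Q=np.c_[xc[m],yc[m],z[m]]*1000; C=p[m].astype(int).sum(1)
for k in np.arange(-20,20,1.):
    s_=(Q[:,1]>=k)&(Q[:,1]<k+1)
    if s_.sum()>3: print(k,s_.sum(),np.round(np.percentile(Q[s_,2],[5,50,95]),1),int(np.median(C[s_])),np.round(Q[s_,0].min()),np.round(Q[s_,0].max()))
E
```

```text
12.75 [ 0.5429796  -0.25002224  0.21436768] [-5.67170083e-01 -3.08956126e+00  1.09013833e-03] [ 0.3996646  -0.4197849  -0.19929143] 0.1916178461537408
12.85 [ 0.54305306 -0.24993913  0.21445247] [-5.67695714e-01 -3.08971434e+00  5.80581369e-04] [-0.51095314 -0.08994367 -0.17294045] 0.19084106036194648
-20.0 10 [80.4 81.1 81.6] 262 -5.0 6.0
-19.0 11 [80.2 80.9 82.1] 259 -5.0 6.0
-17.0 39 [97.7 98.7 99.9] 239 -30.0 9.0
-16.0 51 [ 98.5  99.4 100.4] 243 -30.0 22.0
-15.0 51 [ 98.3  99.4 100.5] 248 -30.0 22.0
-14.0 51 [ 98.   99.3 100.5] 250 -30.0 22.0
-13.0 51 [ 98.3  99.3 100.3] 245 -30.0 22.0
-12.0 54 [84.8 92.9 98.2] 196 -30.0 22.0
-11.0 51 [91.8 93.3 94.6] 127 -28.0 24.0
-10.0 51 [92.2 93.5 94.6] 97 -28.0 24.0
-9.0 49 [92.4 93.5 94.5] 99 -28.0 22.0
-8.0 45 [92.  93.3 94.7] 97 -28.0 18.0
-7.0 41 [91.7 93.3 94.4] 96 -28.0 13.0
-6.0 37 [92.2 93.5 94.7] 92 -28.0 8.0
-5.0 34 [90.1 93.2 94.2] 95 -28.0 4.0
-4.0 29 [90.7 93.1 94.4] 105 -27.0 0.0
3.0 44 [87.6 92.1 93.3] 150 -26.0 18.0
4.0 49 [92.3 93.5 94.6] 101 -27.0 22.0
5.0 51 [92.1 93.5 94.6] 96 -28.0 24.0
6.0 51 [91.8 93.5 94.5] 97 -28.0 24.0
7.0 48 [92.3 93.3 94.6] 94 -28.0 24.0
8.0 48 [92.2 93.2 94.8] 96 -28.0 23.0
9.0 46 [92.4 93.6 95. ] 98 -28.0 24.0
10.0 47 [92.2 93.5 94.8] 97 -28.0 24.0
11.0 47 [91.9 93.3 94.6] 100 -27.0 24.0
12.0 70 [91.1 95.9 99.5] 147 -30.0 24.0
13.0 54 [ 98.3  99.6 100.7] 214 -30.0 25.0
14.0 54 [ 98.4  99.6 100.5] 246 -30.0 29.0
15.0 56 [ 98.5  99.5 100.5] 253 -30.0 30.0
16.0 55 [ 98.3  99.5 100.5] 254 -30.0 30.0
17.0 37 [ 98.   98.7 100. ] 249 -30.0 30.0
18.0 7 [80.4 81.4 82.3] 246 -1.0 6.0
19.0 10 [80.6 81.  82. ] 273 -5.0 5.0
```

View pics/w9c.png

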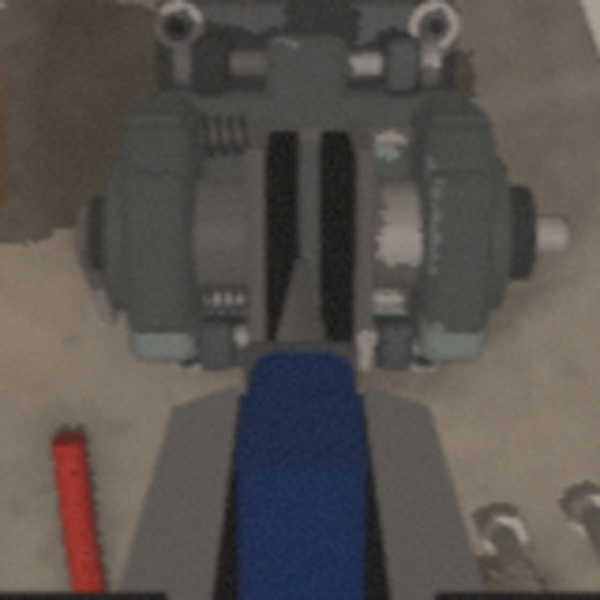

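```bash
python3 - <<'E'
from h import *
P,p,d=cloud('wrist9')
g=p.astype(int).sum(2)
for r in range(166,226,4): print(r,g[r,306:340].tolist())
c=np.load('pics/wrist9.npz');print(c['K'])
from workcell import imaging
print(imaging.camera('wrist')['tool_from_camera'].round(4))
E
```

```text
166 [210, 220, 213, 216, 208, 173, 117, 104, 108, 82, 112, 86, 112, 168, 234, 251, 248, 259, 243, 186, 102, 88, 92, 104, 92, 78, 113, 178, 207, 216, 212, 212, 227, 252]
170 [252, 246, 247, 247, 192, 143, 99, 94, 91, 110, 86, 91, 106, 155, 200, 229, 230, 223, 201, 142, 94, 96, 92, 99, 86, 102, 92, 104, 170, 215, 246, 246, 247, 261]
174 [238, 251, 248, 245, 194, 110, 85, 83, 95, 90, 92, 89, 97, 160, 213, 236, 228, 225, 204, 152, 108, 94, 98, 104, 96, 100, 93, 108, 142, 206, 240, 254, 257, 248]
178 [252, 248, 249, 242, 196, 119, 111, 110, 99, 88, 95, 86, 108, 165, 217, 225, 227, 226, 199, 143, 98, 92, 92, 96, 92, 111, 95, 99, 140, 206, 246, 256, 249, 244]
182 [243, 248, 252, 242, 186, 112, 101, 83, 99, 96, 102, 94, 106, 161, 211, 226, 238, 230, 206, 148, 104, 88, 98, 96, 100, 99, 78, 97, 138, 204, 241, 254, 263, 252]
186 [245, 250, 251, 247, 191, 130, 102, 100, 102, 100, 88, 92, 105, 166, 205, 224, 228, 227, 196, 141, 93, 77, 98, 76, 71, 94, 89, 99, 153, 208, 238, 246, 253, 238]
190 [250, 249, 249, 242, 188, 127, 89, 94, 80, 95, 100, 89, 112, 161, 214, 226, 222, 224, 207, 151, 107, 95, 
[... 1031 characters left out ...]
 120, 176, 233, 246, 249, 243, 214]
218 [264, 259, 253, 242, 214, 144, 111, 138, 205, 238, 240, 240, 231, 222, 222, 216, 221, 209, 208, 208, 165, 105, 83, 105, 101, 100, 103, 110, 196, 255, 333, 361, 323, 315]
222 [202, 195, 206, 195, 196, 191, 196, 188, 189, 191, 200, 182, 182, 199, 189, 197, 198, 186, 195, 189, 196, 194, 186, 196, 206, 195, 189, 187, 210, 309, 378, 390, 369, 302]
[[302.80349222   0.         319.93366994]
 [  0.         302.80349222 202.5940564 ]
 [  0.           0.           1.        ]]
[[-2.000e-04 -9.608e-01 -2.774e-01  8.140e-02]
 [ 1.000e+00 -4.000e-04  7.000e-04  4.000e-04]
 [-8.000e-04 -2.774e-01  9.608e-01 -1.787e-01]
 [ 0.000e+00  0.000e+00  0.000e+00  1.000e+00]]
```

```bash
python3 - <<'E'
import cv2,numpy as np
p=np.load('pics/wrist9.npz')['p']
cv2.imwrite('pics/w9d.png',np.clip(cv2.resize(p[160:230,290:352,::-1],None,fx=9,fy=8.5,interpolation=cv2.INTER_NEAREST).astype(int)*2,0,255))
E
```

```text
[ WARN:0@0.056] global loadsave.cpp:1063 imwrite_ Unsupported depth image for selected encoder is fallbacked to CV_8U.
```

View pics/w9d.png

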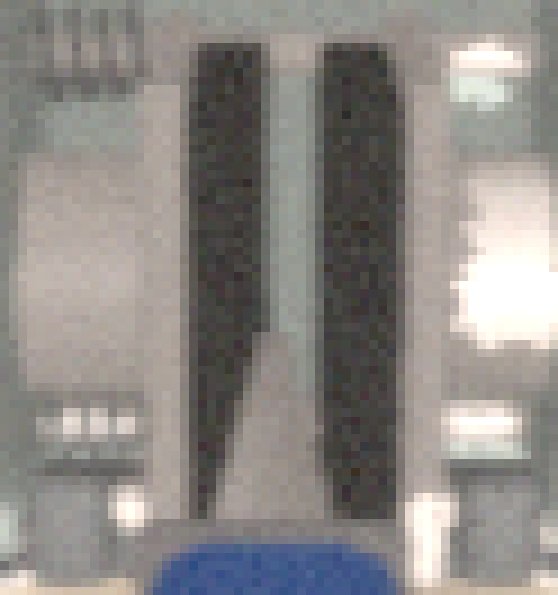

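Request:
{"api": "servo_tool", "payload": {
  "steps": [
    {"travel":[0,2.4,0],"roll":0,"jaw":255},
    {"travel":[0,2.4,15],"roll":0,"jaw":255},
    {"travel":[0,2.4,25],"roll":0,"jaw":255},
    {"travel":[0,2.4,25],"roll":0,"jaw":255},
    {"travel":[0,2.4,25],"roll":0,"jaw":255},
    {"travel":[0,2.4,25],"roll":0,"jaw":255}
  ]
}}

```text
t: 13.5
ee_pos: [0.5448, -0.2467, 0.19]
eef_rot: [0.565, 3.089, -0.001]
wrist_force: [-0.2, 0.5, 0.3]
finger_gap: 0.19
```

```bash
python3 - <<'E'
from h import *
s=manip.observe(); print(s['t'],s['ee_pos'],s['eef_rot'],s['wrist_force'],s['finger_gap'])
snap('wrist','wrist10')
p=np.load('pics/wrist10.npz')['p']
cv2.imwrite('pics/w10d.png',np.clip(cv2.resize(p[160:240,285:355,::-1],None,fx=8,fy=7.5,interpolation=cv2.INTER_NEAREST).astype(int)*2,0,255).astype(np.uint8))
g=p.astype(int).sum(2)
for r in range(170,240,4): print(r,g[r,306:340].tolist())
E
```

```text
13.5 [ 0.54484598 -0.24674675  0.19000967] [ 5.65100264e-01  3.08939478e+00 -5.29512755e-04] [-0.15810466  0.50040758  0.27538726] 0.18983270698335838
170 [196, 141, 103, 97, 85, 82, 101, 98, 93, 126, 197, 234, 231, 243, 238, 212, 157, 103, 85, 109, 86, 81, 93, 99, 136, 188, 217, 209, 212, 213, 229, 241, 248, 241]
174 [151, 92, 97, 73, 80, 95, 87, 79, 76, 112, 190, 221, 233, 222, 227, 201, 143, 108, 86, 97, 84, 93, 88, 84, 99, 154, 210, 230, 238, 242, 249, 224, 226, 224]
178 [128, 103, 83, 87, 89, 85, 91, 92, 106, 118, 183, 228, 231, 224, 218, 197, 148, 104, 100, 97, 83, 97, 107, 96, 105, 124, 200, 245, 250, 249, 251, 232, 227, 225]
182 [141, 88, 94, 98, 95, 76, 89, 92, 72, 107, 184, 224, 230, 228, 228, 202, 153, 99, 103, 103, 84, 82, 87, 96, 96, 130, 198, 243, 247, 255, 246, 227, 208, 220]
186 [118, 98, 100, 86, 98, 92, 97, 81, 98, 115, 182, 222, 233, 232, 222, 196, 138, 93, 88, 90, 90, 92, 90, 88, 93, 121, 199, 241, 243, 258, 248, 243, 237, 249]
190 [119, 94, 93, 94, 90, 98, 100, 92, 95, 120, 193, 226, 228, 232, 220, 185, 128, 99, 92, 86, 87, 99, 93, 91, 112, 136, 212, 240, 247, 24
[... 1357 characters left out ...]

226 [197, 190, 176, 154, 141, 148, 141, 139, 144, 130, 140, 154, 142, 138, 147, 142, 134, 152, 133, 142, 142, 134, 141, 142, 144, 147, 165, 188, 196, 221, 282, 344, 291, 208]
230 [171, 152, 134, 143, 143, 146, 140, 129, 146, 145, 140, 146, 149, 152, 147, 145, 135, 146, 144, 145, 144, 143, 148, 143, 151, 144, 150, 152, 177, 207, 217, 219, 187, 174]
234 [168, 144, 142, 150, 145, 153, 148, 146, 152, 143, 150, 145, 161, 137, 144, 144, 147, 145, 142, 147, 144, 149, 148, 151, 145, 129, 146, 149, 185, 287, 291, 262, 258, 262]
238 [146, 128, 140, 145, 148, 150, 137, 154, 139, 152, 139, 149, 151, 140, 148, 145, 138, 146, 151, 136, 151, 148, 149, 133, 144, 145, 145, 139, 136, 143, 130, 206, 251, 256]
```

View pics/w10d.png

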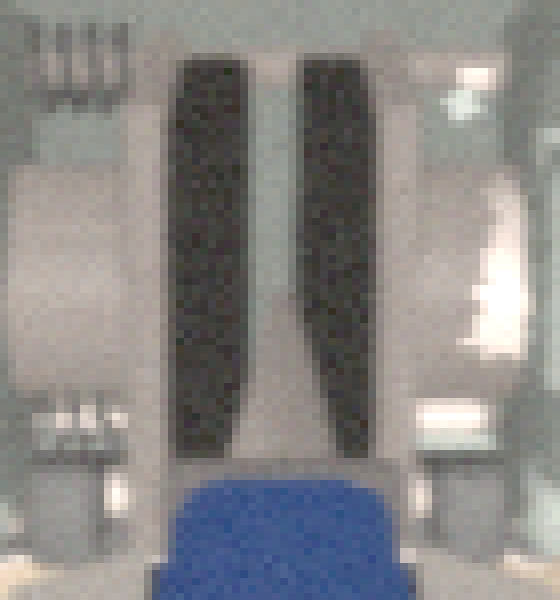

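Request:
{"api": "servo_tool", "payload": {
  "steps": [
    {"travel":[0,-1,0],"roll":0,"jaw":255},
    {"travel":[0,-1,0],"roll":0,"jaw":255},
    {"travel":[0,-1,3],"roll":0,"jaw":255},
    {"travel":[0,-1,7],"roll":0,"jaw":255},
    {"travel":[0,-1,11],"roll":0,"jaw":255},
    {"travel":[0,-1,15],"roll":0,"jaw":255},
    {"travel":[0,-1,19],"roll":0,"jaw":255},
    {"travel":[0,-1,19],"roll":0,"jaw":255}
  ]
}}

```text
t: 14.35
ee_pos: [0.5437, -0.2472, 0.1696]
eef_rot: [-0.565, -3.089, -0.001]
wrist_force: [-0.3, 0.4, -1.4]
finger_gap: 0.188
```

```bash
python3 - <<'E'
from h import *
s=manip.observe(); print(s['t'],s['ee_pos'],s['eef_rot'],s['wrist_force'],s['finger_gap'])
snap('wrist','wrist11')
p=np.load('pics/wrist11.npz')['p']
cv2.imwrite('pics/w11d.png',np.clip(cv2.resize(p[160:240,285:355,::-1],None,fx=8,fy=7.5,interpolation=cv2.INTER_NEAREST).astype(int)*2,0,255).astype(np.uint8))
E
```

```text
14.35 [ 0.54374911 -0.24719022  0.16960294] [-5.65027003e-01 -3.08895893e+00 -9.44380612e-04] [-0.33638934  0.41718694 -1.38843019] 0.1878091668917558
```

View pics/w11d.png

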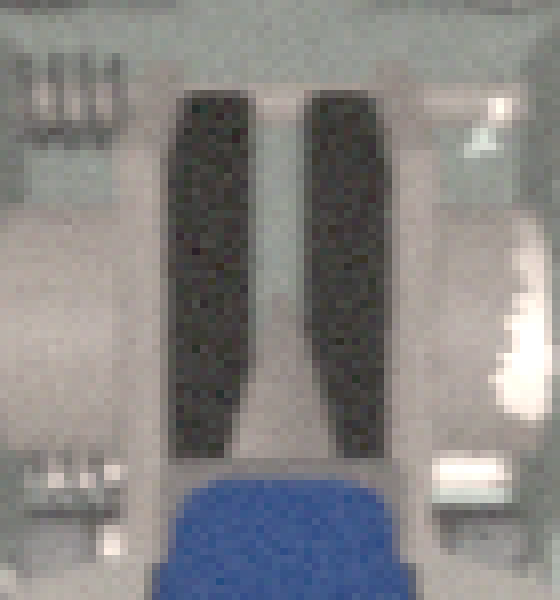

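Request:
{"api": "servo_tool", "payload": {
  "steps": [
    {"travel":[0,0,4],"roll":0,"jaw":255},
    {"travel":[0,0,8],"roll":0,"jaw":255},
    {"travel":[0,0,12],"roll":0,"jaw":255},
    {"travel":[0,0,16],"roll":0,"jaw":255},
    {"travel":[0,0,20],"roll":0,"jaw":255},
    {"travel":[0,0,20],"roll":0,"jaw":255},
    {"travel":[0,0,20],"roll":0,"jaw":255}
  ]
}}

```text
t: 15.1
ee_pos: [0.544, -0.2475, 0.1503]
eef_rot: [-0.565, -3.09, 0.0]
wrist_force: [-0.6, -0.3, 0.1]
finger_gap: 0.189
```

```bash
python3 - <<'E'
from h import *
s=manip.observe(); print(s['t'],s['ee_pos'],s['eef_rot'],s['wrist_force'],s['finger_gap'])
snap('wrist','wrist12')
s=manip.observe(); print(s['t'],s['ee_pos'],s['eef_rot'],s['wrist_force'],s['finger_gap'])
p=np.load('pics/wrist12.npz')['p']
cv2.imwrite('pics/w12d.png',np.clip(cv2.resize(p[160:240,285:355,::-1],None,fx=8,fy=7.5,interpolation=cv2.INTER_NEAREST).astype(int)*2,0,255).astype(np.uint8))
E
```

```text
15.1 [ 0.5439686  -0.24750166  0.15028551] [-5.65101235e-01 -3.08986595e+00  7.81967477e-05] [-0.57736557 -0.25921008  0.05088176] 0.1894492830290336
15.15 [ 0.54406659 -0.24754133  0.15043961] [-5.65196766e-01 -3.09012844e+00  1.86343388e-04] [-0.23648224 -0.86314198 -1.02703006] 0.189150002773904
```

View pics/w12d.png

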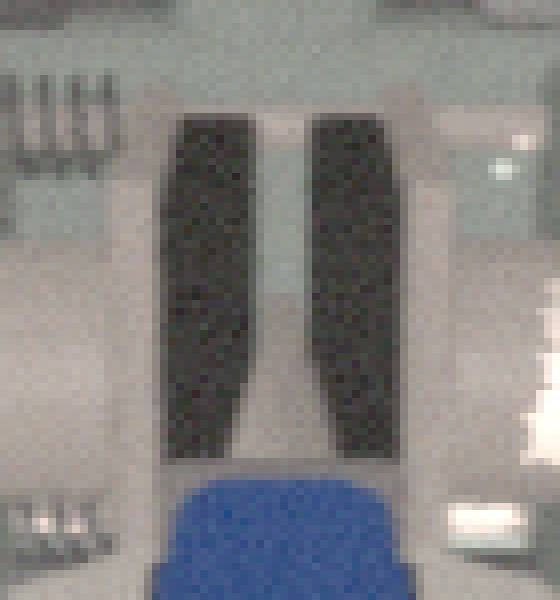

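Request:
{"api": "servo_tool", "payload": {
  "steps": [
    {"travel":[0,0,2],"roll":0,"jaw":255},
    {"travel":[0,0,4],"roll":0,"jaw":255},
    {"travel":[0,0,6],"roll":0,"jaw":255},
    {"travel":[0,0,6],"roll":0,"jaw":255},
    {"travel":[0,0,6],"roll":0,"jaw":255}
  ]
}}

```text
t: 15.65
ee_pos: [0.5445, -0.2476, 0.1447]
eef_rot: [0.565, 3.089, -0.0]
wrist_force: [0.4, -1.4, 1.1]
finger_gap: 0.192
```

Request:
{"api": "servo_tool", "payload": {
  "steps": [
    {"travel":[0,0,2],"roll":0,"jaw":255},
    {"travel":[0,0,4],"roll":0,"jaw":255},
    {"travel":[0,0,4],"roll":0,"jaw":255},
    {"travel":[0,0,4],"roll":0,"jaw":255}
  ]
}}

```text
t: 16.05
ee_pos: [0.5445, -0.2476, 0.1406]
eef_rot: [0.565, 3.089, -0.0]
wrist_force: [0.4, -0.2, 3.0]
finger_gap: 0.189
```

Request:
{"api": "servo_tool", "payload": {
  "steps": [
    {"travel":[0,0,2],"roll":0,"jaw":255},
    {"travel":[0,0,4],"roll":0,"jaw":255},
    {"travel":[0,0,4],"roll":0,"jaw":255},
    {"travel":[0,0,4],"roll":0,"jaw":255}
  ]
}}

```text
t: 16.45
ee_pos: [0.5443, -0.2475, 0.1364]
eef_rot: [0.565, 3.09, -0.0]
wrist_force: [1.6, -1.6, 4.3]
finger_gap: 0.19
```

```bash
python3 - <<'E'
from h import *
for i in range(4):
    s=manip.observe(); print(s['t'],s['ee_pos'],s['eef_rot'],s['wrist_force'],s['finger_gap'])
    snap('wrist',f'wrist13')
p=np.load('pics/wrist13.npz')['p']
cv2.imwrite('pics/w13d.png',np.clip(cv2.resize(p[160:240,285:355,::-1],None,fx=8,fy=7.5,interpolation=cv2.INTER_NEAREST).astype(int)*2,0,255).astype(np.uint8))
E
```

```text
16.45 [ 0.54433031 -0.24750353  0.1364159 ] [ 5.65188038e-01  3.08994587e+00 -5.32724175e-05] [ 1.60347354 -1.63203171  4.28779658] 0.1899913148587875
16.5 [ 0.54433927 -0.24749453  0.13640919] [ 5.65179460e-01  3.08995394e+00 -2.58731071e-05] [ 1.58120225 -1.05978608  3.20161565] 0.18801424600554054
16.55 [ 0.54430394 -0.24749157  0.13640656] [ 5.65207709e-01  3.08999535e+00 -6.15080671e-06] [ 0.47803196 -0.50615344  3.32689592] 0.18675824734578444
16.6 [ 0.54433692 -0.24748873  0.13643573] [ 5.65109578e-01  3.08998662e+00 -2.31715094e-05] [ 0.1482848  -1.180934    3.64070025] 0.1886355586105396
```

View pics/w13d.png

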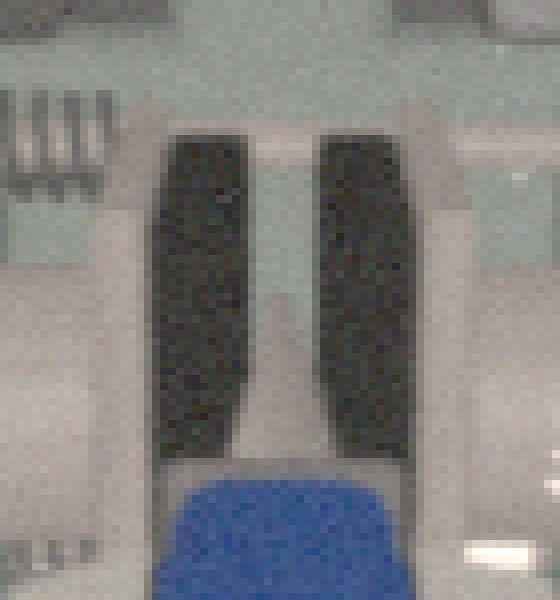

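```bash
python3 - <<'E'
import numpy as np
from scipy.ndimage import gaussian_filter1d
for f,zt in [('wrist9',.2144),('wrist10',.190),('wrist11',.1696),('wrist12',.1504),('wrist13',.1364)]:
    n=np.load(f'pics/{f}.npz');p=n['p'].astype(float).sum(2)
    cy=202.6;fl=302.8
    rows=range(180,200) 
    h=zt+.1787-.094
    res=[];out=[]
    for r in rows:
        d=h/(.9608-.2774*(r-cy)/fl)
        L=p[r]; 
        x=np.arange(300,342); v=L[300:342]
        th=155
        cr=[x[i]+(th-v[i])/(v[i+1]-v[i]) for i in range(len(v)-1) if (v[i]-th)*(v[i+1]-th)<0]
        cr=[c for c in cr]
        if len(cr)==4: res.append((cr[2]-cr[1])*d/fl*1000); out.append((cr[3]-cr[0])*d/fl*1000)
    print(f,len(res),np.median(res).round(2),np.std(res).round(2),'outer',np.median(out).round(2))
E
```

```text
wrist9 19 6.0 0.23 outer 23.97
wrist10 19 5.66 0.15 outer 24.02
wrist11 19 5.7 0.09 outer 23.98
wrist12 20 5.48 0.09 outer 24.01
wrist13 18 6.36 0.1 outer 25.12
```

```bash
python3 - <<'E'
from h import *
snap('scene','scene14');snap('side','side14')
P,p,d=cloud('scene14'); a=p[270:370,230:350,::-1]; b=p[120:220,290:410,::-1]
cv2.imwrite('pics/s14c.png',cv2.resize(np.hstack([a,b]),None,fx=3.3,fy=3.3,interpolation=cv2.INTER_CUBIC))
P,p,d=cloud('side14')
cv2.imwrite('pics/side14c.png',cv2.resize(p[180:320,220:390,::-1],None,fx=4,fy=4,interpolation=cv2.INTER_CUBIC))
s=manip.observe(); print(s['t'],s['ee_pos'],s['wrist_force'],s['finger_gap'],abs(s['qvel']).max())
E
```

```text
16.75 [ 0.54432151 -0.24749873  0.13642276] [-0.09475894 -0.85353949  2.61710971] 0.18803775440760825 0.0016830950290680773
```

View pics/s14c.png

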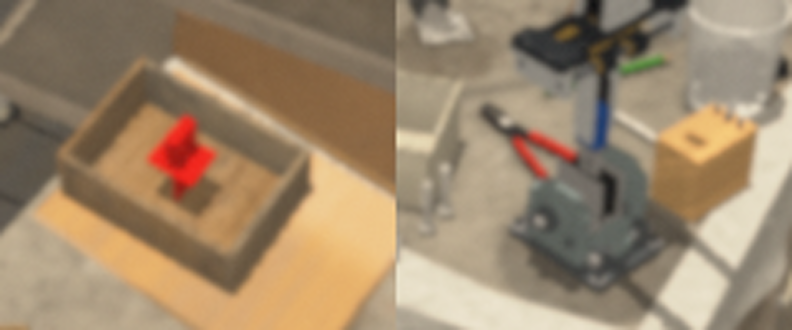

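View pics/side14c.png

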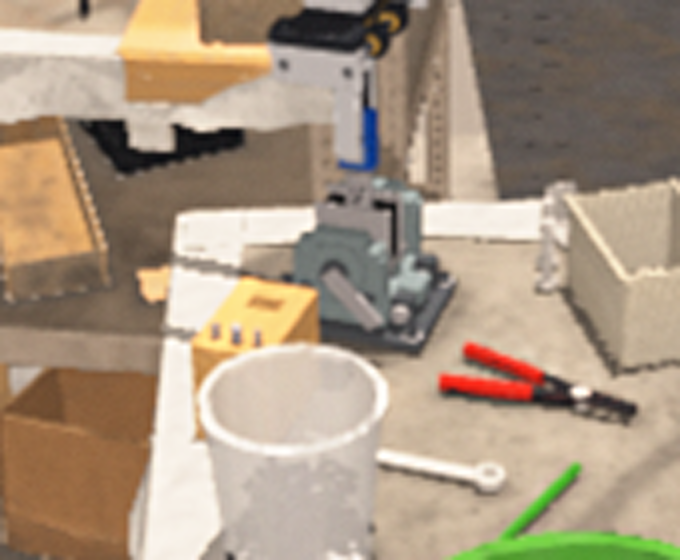

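The spacer stands upright in the middle of the box. The gauge is upright between the pads, and the spanner and pliers lie where they were. The arm is still, so I am handing in.

```bash
python3 -c "
from workcell import workorder
print(workorder.sign_off())"
```

```text
the job is handed in; nothing more can be done
None
```

The red spacer is in the wooden box on the left cart, let go and standing upright near the middle. The gauge is in the slot, blade down and square, and held in the fingers; I handed the job in at about 16.8 s.

**Depth and pad movement:**
- The tip is about 42 mm below the tops of the linings.
- From the wrist camera, the linings spread from 24.0 to 25.1 mm across, so the sprung pad has given about 1.1 mm.
- The upward force on the tool rose from about zero to about 3 N as the blade went in, and the arm was still at hand-in.

**One disagreement:** my estimates of the gap at rest ranged from 6.0 to 6.6 mm. With the depth, that puts the pad movement between 1.1 and 1.8 mm, still within the 0.5 to 2.6 mm asked for.

**Bystanders:** the last pictures show the spanner and pliers where they were. I did not check the bracket separately, but the arm did not go near it.

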